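# Nest the copper lamp shade on the bare steel one

## Robot

A 7-joint arm with a two-finger parallel gripper is mounted at the origin on the work surface. World frame = base frame: x ahead of the robot, y to its left, z up, the work surface at z = 0. Lengths are in m, angles in degrees, forces in N, time in s.
With the tool pointing down it reaches from about 0.425 to 0.925 m from the base axis. Payload 6.8 kg.
Tool frame: the origin (TCP) lies midway between the tips of the shut fingers; the grasp point (between the pads) lies 19 mm behind it; z points along the fingers, y is the line along which they close (so a half turn about z gives the same grasp; the last joint's range is limited). The gripper opens to 88 mm and grips with 3 to 60 N. Pads are 20 mm wide; open, the fingers measure 115 mm over their backs; the gripper's body (75 mm by 178 mm) begins 61 mm behind the grasp point.
Start: joints at [59.983, 27.33, 1.283, 89.118, -0.659, 63.558, -4.761], TCP at [0.273, -0.617, 0.223] pointing down, gripper open.
Joint ranges: [-169.35, 169.35], [-19.33, 120.38], [-80.79, 83.38], [13.8, 139.57], [-78.32, 258.32], [9.67, 109.79], [-169.56, 169.56]. Speed limits (degrees/s): [136.94, 136.94, 180, 180, 180, 180, 180].

## Interface

Orientations are given as [roll, pitch, yaw] about the fixed x, y, z axes, in that order (R = Rz(yaw) Ry(pitch) Rx(roll)).
In Python, from bench import ctrl, eyes gives the robot as it stands. The module is installed in compiled form; this text tells all that it offers.
- The arm moves only by the tool carry_out, never from a script. Its argument "rows" is a list of rows, each an object with "delta_pos": the shift along the tool's x, y, z in mm, a list of three; "twist": the turn, a rotation vector about the tool's x, y, z in rad, a list of three; "grip": the finger opening in mm, from 0 to 87.8. A call has 1 to 20 rows; each row is the pose to reach, as a shift and turn from the pose commanded when the call began, along the tool's axes at that moment; what a row does not reach only later rows make up. A row lasts 1/12 s, in which the tool goes at most 41.7 mm and 7.16 degrees, less where a joint would pass 70% of its speed; a pose out of reach is approached as far as the arm can. A call with a gripper value outside its range is refused whole. The fingers move at their own pace and stop on an object; "grip_force" is the grip in N (left out, the last holds). Time passes only in rows, so rows that repeat a pose let the fingers close. It gives the time, the measured TCP pose, the force, the opening and the grip force at its end, in the units of the state.
- ctrl.state(): the state, without advancing time (a new reading comes with each control period).
- eyes.read_camera(name): name is "scene" or "top"; returns (picture, depth): 480x640x3 uint8, red, green, blue; 480x640 float32, m along the optical axis (not along the pixel's ray), 0 where there is no reading.
- eyes.get_calibration(name): a dict with "fov_y" (degrees; the focal length in pixels is half the picture's height over the tangent of half this angle, whatever the lens; pixels are square), "cx", "cy" (the principal point, pixels), "k1" (the pictures are not rectified: a ray, as slopes to the right and down, at radius r is drawn at 1 + k1 r^2 times it, then the intrinsics apply), "world_to_cam" (4x4, takes a point from world to camera coordinates). Camera axes: x right, y up, looking along -z (the intrinsics and any distortion apply to the point x, -y, -z); pixel columns grow to the right and rows downward; lengths in m; the calibration is good to about 2 mm. A picture is of the moment at which its call begins. get_calibration takes no time and is no camera call.
- ctrl.sign_off(): hands the job in; it is judged then, once.
The state is a dict: "clock": time; "joint_pos": joint angles; "qvel": joint speeds; "tau": joint torques, N m; "position": TCP position; "tool_rot": TCP orientation; "ft_force": force on the tool from outside, world axes, zero at the start; "torque": the same for the moment, N m; "opening": opening from 0.0 (shut) to 1.0 (fully open); "grasp_force": force on a finger pad.
Only numpy, scipy, OpenCV 4.12 (cv2) and the standard library are available. Lean on these libraries where they do the work, as an engineer would, in place of code of your own. Each camera call takes 0.05 s, during which the arm holds its last target. There are 200 camera calls.

## Task

Take the copper lamp shade by its brass neck and nest it, mouth down, over the bare steel shade that stands on the small sprung stand: lower it gently over the middle, give it a light push so that the stand yields by a few millimetres, and let go, leaving both upright and snug on the stand. Do not ram it on and drive the stand down towards its stop, or the two will jam. Leave the white shade and the straight-sided perforated drum where they stand.

Things in the scene. Friction and masses are not known exactly. Their poses are not given: they have to be found in the camera images.
- copper_shade_mid (a point): Copper conical lamp shade, hollow, mouth down: 104 mm across the mouth, 60 mm across the closed top, 75 mm high, wall 3 mm. On top a round brass neck to grip from above: 32 mm diameter, 55 mm tall, with a 42 mm collar 5 mm high at its root. Total 130 mm, about 0.18 kg. Point: on the axis, 65 mm above the mouth edge; the neck's middle is 37 mm above it. z axis up the cone's axis.
- bare_shade_mid (a point): Bare grey steel shade: same cone, no neck, mouth down, loose, 0.4 kg, flat 60 mm top with dark middle; centred on a round sprung stand, grey felt plate 120 mm wide, its top 35 mm above the bench. Pushed down, the plate yields from about 1 N at 1.5 N/mm; stop at 20 mm. Point: on the axis, 37.5 mm above the plate. Nested snug, the copper mouth edge is about 13 mm above the plate.
- white_shade_mid (a point): White-painted lamp shade with a brass neck, the same shape and size as the copper one: a bystander, to be left alone. This point is on its axis, 65 mm above the bench; z axis up.
- drum: Grey steel straight-sided drum dotted with small dark holes, 90 mm diameter, 100 mm tall, loose: a bystander, to be left alone. Origin at the centre of its underside, z axis up.
Not all that is in view belongs to the job. What is shaped like the part that bears bare_shade_mid but green, purple or turquoise is not meant.

How it is judged:
By the outcome, as a careful person would: the job done as asked, in the order asked, and still so for the second after the job is handed in, with the robot touching nothing.
It also fails if it takes over 45 s, if anything falls off the work surface, if the arm or the gripper's body presses on something with over 40 N, if the wrist force passes 120 N, or if a joint passes its speed limit or range.

## Working session

There is one attempt and no reset: what is moved stays moved. The work goes in short steps, Python scripts to look and compute and a tool call to move; the robot and the scene stay as the last step left them, time stands still between calls to the robot, and variables do not carry over. Pictures are saved under pics/ and viewed, at most 10 in all, crops included, and the job is handed in when it is done.

Besides the shell and the picture viewer there is one more tool, called as name([rows], argument=value, ...), one row to a line, values as JSON. carry_out: Moves the arm, as the interface text tells. Its arguments: {"type":"object","properties":{"rows":{"type":"array","items":{"type":"object","properties":{"delta_pos":{"type":"array","items":{"type":"number"}},"twist":{"type":"array","items":{"type":"number"}},"grip":{"type":"number"}}}},"grip_force":{"type":"number"}},"required":["rows"]}

```bash
mkdir -p pics
cat > h.py <<'E'
import numpy as np, cv2
from bench import ctrl, eyes
def K(name):
    c=eyes.get_calibration(name); f=240/np.tan(np.radians(c["fov_y"])/2)
    return c,f
def ray(name,u,v):
    c,f=K(name); d=np.array([(u-c["cx"])/f,(v-c["cy"])/f]); s=d.copy()
    for _ in range(20): s=d/(1+c["k1"]*(s@s))
    M=np.linalg.inv(np.array(c["world_to_cam"])); return M[:3,3], M[:3,:3]@np.array([s[0],-s[1],-1])
def onz(name,u,v,z):
    o,d=ray(name,u,v); return o+d*(z-o[2])/d[2]
def deproj(name,u,v,D):
    o,d=ray(name,u,v); return o+d*D
def cloud(name,dep):
    c,f=K(name); M=np.linalg.inv(np.array(c["world_to_cam"]))
    v,u=np.mgrid[:480,:640]; a=(u-c["cx"])/f; b=(v-c["cy"])/f; x,y=a,b
    for _ in range(20):
        k=1+c["k1"]*(x*x+y*y); x,y=a/k,b/k
    P=np.stack([x*dep,-y*dep,-dep],-1)@M[:3,:3].T+M[:3,3]; P[dep==0]=np.nan; return P
E
python3 - <<'E'
from h import *
print(ctrl.state())
ims=[]
for n in("scene","top"):
    p,d=eyes.read_camera(n); np.savez(f"{n}0.npz",p=p,d=d); cv2.imwrite(f"pics/{n}0.png",p[:,:,::-1]); c=K(n); print(c, (d>0).mean())
E
```

```text
{'clock': 0.0, 'joint_pos': array([59.98140262, 27.37575111,  1.28059957, 89.17658804, -0.65737316,
       63.55859973, -4.76186703]), 'qvel': array([-0.08202756, -0.07875493,  0.01996078,  0.03226001, -0.07565325,
        0.03483529,  0.0060778 ]), 'tau': array([-7.60225357e-04, -5.82870269e+01,  1.53411403e+00, -2.72609836e+01,
       -5.43586782e-02,  1.69693970e-02,  1.65949691e-04]), 'position': array([ 0.2723939 , -0.61694656,  0.22169518]), 'tool_rot': array([-1.79896835e+02,  9.33538318e-03,  2.38257221e+01]), 'ft_force': array([-0.37195213,  0.24544156, -0.62245783]), 'torque': array([-0.00342999,  0.03395972, -0.0448099 ]), 'grasp_force': 0.0, 'opening': 1.0002793824468388}
({'fov_y': 54.945330719049494, 'cx': 320.7792669951252, 'cy': 238.8910577955255, 'k1': 0.016991130211783344, 'world_to_cam': array([[ 0.455881  ,  0.88993093, -0.01398086, -0.18525302],
       [-0.54487776,  0.29147378,  0.78622596,  0.2491045 ],
       [ 0.70376185, -0.35080761,  0.61778093, -1.50339822],
       [ 0.        ,  0.        ,  0.        ,  1.        ]])}, np.float64(461.57322351389416)) 0.995703125
({'fov_y': 52.059627892049626, 'cx': 318.6720415697328, 'cy': 237.12812812601607, 'k1': -0.06153474569264615, 'world_to_cam': array([[ 0.01132736, -0.99992918, -0.00365036, -0.09403696],
       [ 0.99698057,  0.01101334,  0.07686641, -0.51934425],
       [-0.07682077, -0.00451004,  0.99703472, -1.15177298],
       [ 0.        ,  0.        ,  0.        ,  1.        ]])}, np.float64(491.4237480147418)) 0.99625
```

View pics/scene0.png

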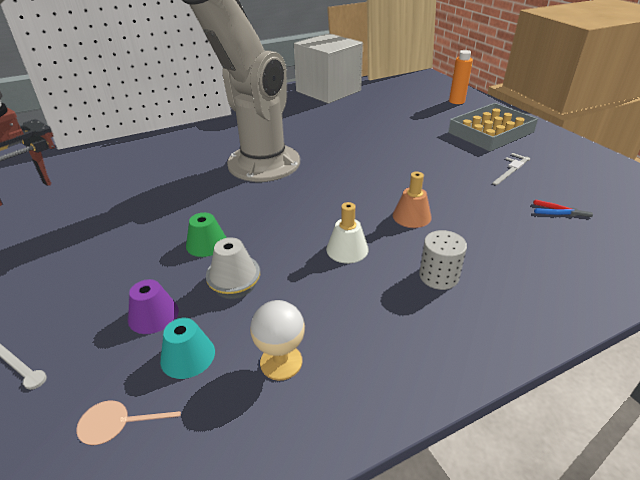

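View pics/top0.png

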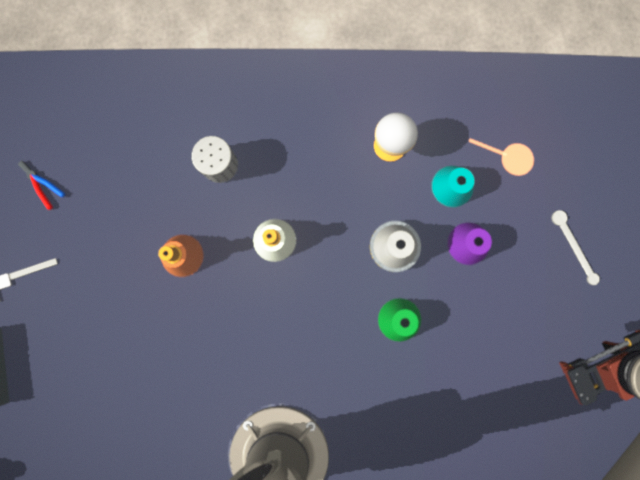

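Scene view: the copper shade is at (413,205), white at (348,235), the drum at (442,260) and the bare shade on its stand at (232,265). The green (205,235), purple (150,305) and turquoise (187,345) cones are decoys. Top view: copper's neck is at (167,254), white's at (270,237), the bare shade's top at (400,244) and the drum at (212,157).

Candidates to take: copper (181,256 top) or white (274,240), so I choose copper. Candidates for the target: grey on the stand (395,246), green (400,320), purple (470,243), turquoise (455,186) or the drum (212,157), so I choose the grey one on the felt plate.

Run:
```python
from h import *
roi={"copper":{"top":(155,230,210,280),"scene":(390,165,436,228)},"bare":{"top":(365,218,425,275),"scene":(203,235,264,296)},"white":{"top":(250,217,300,265),"scene":(325,198,372,262)},"drum":{"top":(188,133,240,185),"scene":(418,230,470,290)}}
topz={"copper":.13,"bare":.11,"white":.13,"drum":.1}
crops=[]
for n in("scene","top"):
    z=np.load(f"{n}0.npz"); p,d=z["p"],z["d"]; P=cloud(n,d)
    for k,r in roi.items():
        x0,y0,x1,y1=r[n]; q=P[y0:y1,x0:x1]; Z=q[...,2]
        m=(np.abs(Z-topz[k])<.006)
        (c,_,s,)=cv2.minAreaRect(np.argwhere(m)[:,::-1].astype(np.float32)) if m.sum()>3 else ((0,0),0,0)
        bb=q[m]; rng=lambda i:(np.nanmin(bb[:,i]),np.nanmax(bb[:,i]))
        u,v=np.argwhere(m)[:,::-1].mean(0)+[x0,y0]
        print(n,k,"zmax",np.nanpercentile(Z,99.5).round(4),m.sum(),"px",(u.round(1),v.round(1)),"ray",onz(n,u,v,topz[k])[:2].round(4),"mid x",np.mean(rng(0)).round(4),"y",np.mean(rng(1)).round(4),"size",np.ptp(rng(0)).round(3),np.ptp(rng(1)).round(3))
        if k in("copper","bare"):
            crops.append(cv2.resize(p[y0-10:y1+10,x0-10:x1+10,::-1],(300,300)))
            hsv=cv2.cvtColor(p,cv2.COLOR_RGB2HSV)[y0:y1,x0:x1]
            if k=="bare":
                dk=(hsv[...,2]<50)&(Z>.1); a=np.argwhere(dk)[:,::-1].mean(0)+[x0,y0]; print("  dark",dk.sum(),a,onz(n,*a,.11)[:2].round(4))
            # circles at several heights
            for zz in ([.02,.04,.06,.1,.12] if k=="copper" else [.035,.06,.08,.1]):
                w=q[np.abs(Z-zz)<.004][:,:2]
                if len(w)>8:
                    A=np.c_[2*w,np.ones(len(w))]; b=(w**2).sum(1); c=np.linalg.lstsq(A,b,rcond=None)[0]
                    print("   z",zz,len(w),c[:2].round(4),"r",np.sqrt(c[2]+c[:2]@c[:2]).round(4))
cv2.imwrite("pics/crop.png",np.vstack([np.hstack(crops[:2]),np.hstack(crops[2:])]))
```

```text
scene copper zmax 0.1307 81 px (np.float64(416.5), np.float64(175.2)) ray [0.4764 0.2389] mid x 0.4743 y 0.2409 size 0.031 0.03
   z 0.02 116 [0.4724 0.242 ] r 0.0449
   z 0.04 100 [0.4723 0.2421] r 0.0395
   z 0.06 79 [0.4728 0.2417] r 0.0329
   z 0.1 29 [0.4717 0.2426] r 0.0154
   z 0.12 36 [0.4729 0.2413] r 0.0144
scene bare zmax 0.1121 475 px (np.float64(227.9), np.float64(247.3)) ray [ 0.5037 -0.2709] mid x 0.4997 y -0.2713 size 0.065 0.063
  dark 36 [227.94444444 245.94444444] [ 0.4995 -0.2694]
   z 0.035 476 [ 0.4595 -0.2643] r 0.0856
   z 0.06 158 [ 0.499  -0.2699] r 0.0438
   z 0.08 149 [ 0.4993 -0.2698] r 0.0379
   z 0.1 124 [ 0.4985 -0.2696] r 0.0325
scene white zmax 0.1312 113 px (np.float64(347.6), np.float64(206.6)) ray [0.5161 0.0155] mid x 0.5148 y 0.0168 size 0.033 0.031
scene drum zmax 0.1027 917 px (np.float64(444.9), np.float64(243.4)) ray [0.7012 0.153 ] mid x 0.6972 y 0.1551 size 0.09 0.092
top copper zmax 0.1322 165 px (np.float64(165.7), np.float64(253.0)) ray [0.4736 0.2427] mid x 0.4737 y 0.244 size 0.026 0.033
   z 0.02 98 [0.4739 0.243 ] r 0.0451
   z 0.04 96 [0.4739 0.2429] r 0.0393
   z 0.06 90 [0.4739 0.2428] r 0.0331
   z 0.1 13 [0.4734 0.2423] r 0.0146
   z 0.12 12 [0.4735 0.2425] r 0.0141
top bare zmax 0.1124 617 px (np.float64(399.9), np.float64(244.6)) ray [ 0.4989 -0.2674] mid x 0.5005 y -0.2683 size 0.062 0.062
  dark 0 [nan nan] [nan nan]
   z 0.035 511 [ 0.4998 -0.2687] r 0.0554
   z 0.06 98 [ 0.4996 -0.2682] r 0.0441
   z 0.08 102 [ 0.4998 -0.2686] r 0.0384
   z 0.1 91 [ 0.4993 -0.2683] r 0.0318
top white zmax 0.1317 169 px (np.float64(268.7), np.float64(236.1)) ray [0.513  0.0193] mid x 0.5134 y 0.019 size 0.031 0.031
top drum zmax 0.1039 1197 px (np.float64(211.1), np.float64(155.0)) ray [0.6978 0.1569] mid x 0.6987 y 0.1574 size 0.089 0.089<stdin>:18: RuntimeWarning: Mean of empty slice.
  ret = um.true_divide(
```

View pics/crop.png

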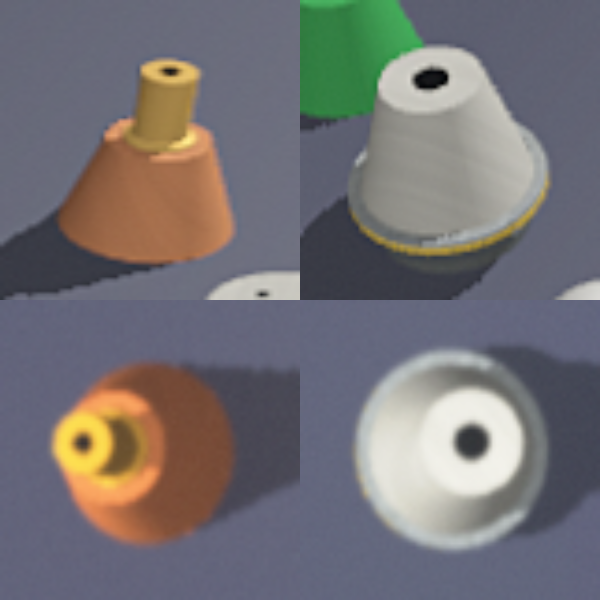

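The crops confirm both: the copper cone with its brass neck, and the bare grey cone with a dark middle on the felt plate. Measured positions are copper (0.4735, 0.2423) and bare (0.4995, -0.2690). Heights and radii match the description, and both are in reach.

```bash
cat > go.py <<'E'
import sys
from h import *
from scipy.spatial.transform import Rotation as R
s=ctrl.state(); r=R.from_euler("xyz",s["tool_rot"],degrees=True)
print(s["clock"],s["position"].round(4),s["tool_rot"].round(2),s["ft_force"].round(2),s["opening"].round(3),round(float(s["grasp_force"]),1),"twist to vertical",(r.inv()*R.from_euler("xyz",[180,0,s["tool_rot"][2]],degrees=True)).as_rotvec().round(4))
for a in sys.argv[1:]:
    print(a,(r.inv().apply(np.array(eval(a))-s["position"])*1000).round(1))
E
python3 go.py "(.5,-.3,.26)" "(.52,0,.26)" "(.4735,.2423,.2)"
```

```text
Traceback (most recent call last):
  File "go.py", line 5, in <module>
    print(s["clock"],s["position"].round(4),s["tool_rot"].round(2),s["ft_force"].round(2),s["opening"].round(3),round(float(s["grasp_force"]),1),"twist to vertical",(r.inv()*R.from_euler("xyz",[180,0,s["tool_rot"][2]],degrees=True)).as_rotvec().round(4))
                                                                                          ^^^^^^^^^^^^^^^^^^
AttributeError: 'float' object has no attribute 'round'
```

```bash
sed -i 's/s\["opening"\].round(3)/round(s["opening"],3)/' go.py
python3 go.py "(.5,-.3,.26)" "(.52,0,.26)" "(.4735,.2423,.2)"
```

```text
0.1 [ 0.2724 -0.617   0.2218] [-1.7991e+02  1.0000e-02  2.3830e+01] [ 0.16 -0.34 -0.07] 1.0 0.0 twist to vertical [-0.0016  0.0001 -0.    ]
(.5,-.3,.26) [ 336.3 -198.1  -37.9]
(.52,0,.26) [ 475.7 -464.5  -37.5]
(.4735,.2423,.2) [ 531.1 -704.8   22.9]
```

carry_out([
  {"delta_pos": [336, -198, -38], "grip": 87},
  {"delta_pos": [336, -198, -38], "grip": 87},
  {"delta_pos": [336, -198, -38], "grip": 87},
  {"delta_pos": [336, -198, -38], "grip": 87},
  {"delta_pos": [336, -198, -38], "grip": 87},
  {"delta_pos": [336, -198, -38], "grip": 87},
  {"delta_pos": [336, -198, -38], "grip": 87},
  {"delta_pos": [336, -198, -38], "grip": 87},
  {"delta_pos": [336, -198, -38], "grip": 87},
  {"delta_pos": [336, -198, -38], "grip": 87},
  {"delta_pos": [476, -465, -38], "grip": 87},
  {"delta_pos": [476, -465, -38], "grip": 87},
  {"delta_pos": [476, -465, -38], "grip": 87},
  {"delta_pos": [476, -465, -38], "grip": 87},
  {"delta_pos": [476, -465, -38], "grip": 87},
  {"delta_pos": [476, -465, -38], "grip": 87},
  {"delta_pos": [476, -465, -38], "grip": 87},
  {"delta_pos": [476, -465, -38], "grip": 87},
  {"delta_pos": [476, -465, -38], "grip": 87},
  {"delta_pos": [476, -465, -38], "grip": 87},
])

```text
schema error: expected keys delta_pos, twist, grip
```

```bash
python3 go.py "(.4735,.2423,.2)"
```

```text
0.1 [ 0.2724 -0.617   0.2218] [-1.7991e+02  1.0000e-02  2.3830e+01] [ 0.16 -0.34 -0.07] 1.0 0.0 twist to vertical [-0.0016  0.0001 -0.    ]
(.4735,.2423,.2) [ 531.1 -704.8   22.9]
```

carry_out([
  {"delta_pos": [336, -198, -38], "twist": [0, 0, 0], "grip": 87},
  {"delta_pos": [336, -198, -38], "twist": [0, 0, 0], "grip": 87},
  {"delta_pos": [336, -198, -38], "twist": [0, 0, 0], "grip": 87},
  {"delta_pos": [336, -198, -38], "twist": [0, 0, 0], "grip": 87},
  {"delta_pos": [336, -198, -38], "twist": [0, 0, 0], "grip": 87},
  {"delta_pos": [336, -198, -38], "twist": [0, 0, 0], "grip": 87},
  {"delta_pos": [336, -198, -38], "twist": [0, 0, 0], "grip": 87},
  {"delta_pos": [336, -198, -38], "twist": [0, 0, 0], "grip": 87},
  {"delta_pos": [336, -198, -38], "twist": [0, 0, 0], "grip": 87},
  {"delta_pos": [336, -198, -38], "twist": [0, 0, 0], "grip": 87},
  {"delta_pos": [476, -465, -38], "twist": [0, 0, 0], "grip": 87},
  {"delta_pos": [476, -465, -38], "twist": [0, 0, 0], "grip": 87},
  {"delta_pos": [476, -465, -38], "twist": [0, 0, 0], "grip": 87},
  {"delta_pos": [476, -465, -38], "twist": [0, 0, 0], "grip": 87},
  {"delta_pos": [476, -465, -38], "twist": [0, 0, 0], "grip": 87},
  {"delta_pos": [476, -465, -38], "twist": [0, 0, 0], "grip": 87},
  {"delta_pos": [476, -465, -38], "twist": [0, 0, 0], "grip": 87},
  {"delta_pos": [476, -465, -38], "twist": [0, 0, 0], "grip": 87},
  {"delta_pos": [476, -465, -38], "twist": [0, 0, 0], "grip": 87},
  {"delta_pos": [476, -465, -38], "twist": [0, 0, 0], "grip": 87},
])

```text
clock: 1.77
position: [0.5201, -0.0001, 0.2604]
tool_rot: [180.0, 0.0, 23.9]
ft_force: [-0.2, -0.5, -0.8]
opening: 0.987
grasp_force: 0.0
```

```bash
python3 go.py "(.4735,.2423,.2)"
```

```text
1.7667 [ 5.201e-01 -1.000e-04  2.604e-01] [1.7999e+02 5.0000e-02 2.3890e+01] [-0.17 -0.5  -0.83] 0.987 0.0 twist to vertical [0.0002 0.0009 0.    ]
(.4735,.2423,.2) [  55.6 -240.5   60.2]
```

carry_out([
  {"delta_pos": [56, -240, 60], "twist": [0, 0, 0], "grip": 87},
  {"delta_pos": [56, -240, 60], "twist": [0, 0, 0], "grip": 87},
  {"delta_pos": [56, -240, 60], "twist": [0, 0, 0], "grip": 87},
  {"delta_pos": [56, -240, 60], "twist": [0, 0, 0], "grip": 87},
  {"delta_pos": [56, -240, 60], "twist": [0, 0, 0], "grip": 87},
  {"delta_pos": [56, -240, 60], "twist": [0, 0, 0], "grip": 87},
  {"delta_pos": [56, -240, 60], "twist": [0, 0, 0], "grip": 87},
  {"delta_pos": [56, -240, 60], "twist": [0, 0, 0], "grip": 87},
  {"delta_pos": [56, -240, 60], "twist": [0, 0, 0], "grip": 87},
  {"delta_pos": [56, -240, 60], "twist": [0, 0, 0], "grip": 87},
  {"delta_pos": [56, -240, 60], "twist": [0, 0, 0], "grip": 87},
])

```text
clock: 2.68
position: [0.4758, 0.2397, 0.2009]
tool_rot: [179.9, -0.0, 23.6]
ft_force: [1.1, -0.7, -0.2]
opening: 0.991
grasp_force: 0.0
```

```bash
python3 go.py "(.4735,.2423,.087)"
```

```text
2.6833 [0.4758 0.2397 0.2009] [ 1.7994e+02 -2.0000e-02  2.3580e+01] [ 1.08 -0.72 -0.16] 0.991 0.0 twist to vertical [ 0.0011 -0.0003 -0.    ]
(.4735,.2423,.087) [ -1.1  -3.4 113.9]
```

carry_out([
  {"delta_pos": [0, 0, 20], "twist": [0, 0, 0], "grip": 87},
  {"delta_pos": [0, 0, 40], "twist": [0, 0, 0], "grip": 87},
  {"delta_pos": [0, 0, 55], "twist": [0, 0, 0], "grip": 87},
  {"delta_pos": [0, 0, 60], "twist": [0, 0, 0], "grip": 87},
  {"delta_pos": [0, 0, 60], "twist": [0, 0, 0], "grip": 87},
  {"delta_pos": [0, 0, 60], "twist": [0, 0, 0], "grip": 87},
])

```text
clock: 3.18
position: [0.4752, 0.2417, 0.1413]
tool_rot: [180.0, -0.0, 23.7]
ft_force: [0.5, 0.4, 0.9]
opening: 0.989
grasp_force: 0.0
```

```bash
python3 go.py "(.4735,.2423,.087)"
```

```text
3.1833 [0.4752 0.2417 0.1413] [ 1.7999e+02 -3.0000e-02  2.3740e+01] [0.52 0.41 0.95] 0.989 0.0 twist to vertical [ 0.0002 -0.0005 -0.    ]
(.4735,.2423,.087) [-1.4 -1.2 54.3]
```

carry_out([
  {"delta_pos": [-1, -1, 20], "twist": [0, 0, 0], "grip": 87},
  {"delta_pos": [-1, -1, 38], "twist": [0, 0, 0], "grip": 87},
  {"delta_pos": [-1, -1, 50], "twist": [0, 0, 0], "grip": 87},
  {"delta_pos": [-1, -1, 54], "twist": [0, 0, 0], "grip": 87},
  {"delta_pos": [-1, -1, 54], "twist": [0, 0, 0], "grip": 87},
  {"delta_pos": [-1, -1, 54], "twist": [0, 0, 0], "grip": 60},
  {"delta_pos": [-1, -1, 54], "twist": [0, 0, 0], "grip": 40},
  {"delta_pos": [-1, -1, 54], "twist": [0, 0, 0], "grip": 36},
  {"delta_pos": [-1, -1, 54], "twist": [0, 0, 0], "grip": 33},
  {"delta_pos": [-1, -1, 54], "twist": [0, 0, 0], "grip": 30},
  {"delta_pos": [-1, -1, 54], "twist": [0, 0, 0], "grip": 25},
  {"delta_pos": [-1, -1, 54], "twist": [0, 0, 0], "grip": 20},
  {"delta_pos": [-1, -1, 54], "twist": [0, 0, 0], "grip": 20},
  {"delta_pos": [-1, -1, 54], "twist": [0, 0, 0], "grip": 20},
  {"delta_pos": [-1, -1, 54], "twist": [0, 0, 0], "grip": 20},
  {"delta_pos": [-1, -1, 54], "twist": [0, 0, 0], "grip": 20},
], grip_force=25)

```text
clock: 4.52
position: [0.4732, 0.2429, 0.0866]
tool_rot: [-180.0, 0.0, 23.8]
ft_force: [-0.7, 0.5, 1.4]
opening: 0.363
grasp_force: 25.0
```

```bash
python3 go.py "(.4735,.2423,.28)"
```

```text
4.5167 [0.4732 0.2429 0.0866] [-180.      0.     23.82] [-0.7   0.49  1.38] 0.363 25.0 twist to vertical [-0.      0.0001 -0.    ]
(.4735,.2423,.28) [   0.     0.6 -193.4]
```

carry_out([
  {"delta_pos": [0, 0, -8], "twist": [0, 0, 0], "grip": 20},
  {"delta_pos": [0, 0, -25], "twist": [0, 0, 0], "grip": 20},
  {"delta_pos": [0, 0, -50], "twist": [0, 0, 0], "grip": 20},
  {"delta_pos": [0, 0, -80], "twist": [0, 0, 0], "grip": 20},
  {"delta_pos": [0, 0, -110], "twist": [0, 0, 0], "grip": 20},
  {"delta_pos": [0, 0, -140], "twist": [0, 0, 0], "grip": 20},
  {"delta_pos": [0, 0, -165], "twist": [0, 0, 0], "grip": 20},
  {"delta_pos": [0, 0, -183], "twist": [0, 0, 0], "grip": 20},
  {"delta_pos": [0, 0, -190], "twist": [0, 0, 0], "grip": 20},
  {"delta_pos": [0, 0, -193], "twist": [0, 0, 0], "grip": 20},
  {"delta_pos": [0, 0, -193], "twist": [0, 0, 0], "grip": 20},
  {"delta_pos": [0, 0, -193], "twist": [0, 0, 0], "grip": 20},
])

```text
clock: 5.52
position: [0.4726, 0.2423, 0.2783]
tool_rot: [180.0, 0.1, 23.8]
ft_force: [-0.6, -0.2, -3.8]
opening: 0.362
grasp_force: 25.0
```

```bash
python3 go.py "(.515,.02,.28)" "(.4995,-.269,.28)"
```

```text
5.5167 [0.4726 0.2423 0.2783] [1.7999e+02 1.3000e-01 2.3830e+01] [-0.59 -0.21 -3.8 ] 0.362 25.0 twist to vertical [0.0002 0.0023 0.    ]
(.515,.02,.28) [-51.  220.5  -1.5]
(.4995,-.269,.28) [-181.9  478.6   -1.2]
```

carry_out([
  {"delta_pos": [-4, 10, 0], "twist": [0, 0, 0], "grip": 20},
  {"delta_pos": [-11, 29, 0], "twist": [0, 0, 0], "grip": 20},
  {"delta_pos": [-22, 58, 0], "twist": [0, 0, 0], "grip": 20},
  {"delta_pos": [-34, 90, 0], "twist": [0, 0, 0], "grip": 20},
  {"delta_pos": [-47, 123, 0], "twist": [0, 0, 0], "grip": 20},
  {"delta_pos": [-60, 157, 0], "twist": [0, 0, 0], "grip": 20},
  {"delta_pos": [-73, 191, 0], "twist": [0, 0, 0], "grip": 20},
  {"delta_pos": [-86, 225, 0], "twist": [0, 0, 0], "grip": 20},
  {"delta_pos": [-99, 259, 0], "twist": [0, 0, 0], "grip": 20},
  {"delta_pos": [-112, 293, 0], "twist": [0, 0, 0], "grip": 20},
  {"delta_pos": [-125, 327, 0], "twist": [0, 0, 0], "grip": 20},
  {"delta_pos": [-138, 361, 0], "twist": [0, 0, 0], "grip": 20},
  {"delta_pos": [-150, 394, 0], "twist": [0, 0, 0], "grip": 20},
  {"delta_pos": [-161, 423, 0], "twist": [0, 0, 0], "grip": 20},
  {"delta_pos": [-170, 447, 0], "twist": [0, 0, 0], "grip": 20},
  {"delta_pos": [-177, 465, 0], "twist": [0, 0, 0], "grip": 20},
  {"delta_pos": [-181, 475, 0], "twist": [0, 0, 0], "grip": 20},
  {"delta_pos": [-182, 479, 0], "twist": [0, 0, 0], "grip": 20},
  {"delta_pos": [-182, 479, 0], "twist": [0, 0, 0], "grip": 20},
  {"delta_pos": [-182, 479, 0], "twist": [0, 0, 0], "grip": 20},
])

```text
clock: 7.18
position: [0.5002, -0.2675, 0.2792]
tool_rot: [-179.9, 0.0, 23.9]
ft_force: [0.9, 1.2, -2.3]
opening: 0.369
grasp_force: 25.0
```

```bash
python3 go.py "(.4995,-.269,.23)"
python3 - <<'E'
from h import *
for n,r in {"scene":(190,120,290,300),"top":(340,190,460,290)}.items():
    p,d=eyes.read_camera(n); P=cloud(n,d); x0,y0,x1,y1=r; q=P[y0:y1,x0:x1]; h=cv2.cvtColor(p,cv2.COLOR_RGB2HSV)[y0:y1,x0:x1]
    cop=(h[...,0]<16)&(h[...,1]>110)&(h[...,2]>60); grey=(h[...,1]<40)
    for nm,m,zs in(("cu",cop,np.arange(.20,.27,.01)),("bare",grey,np.arange(.05,.11,.01))):
        for zz in zs:
            w=q[m&(np.abs(q[...,2]-zz)<.005)][:,:2]
            if len(w)>20:
                A=np.c_[2*w,np.ones(len(w))]; c=np.linalg.lstsq(A,(w**2).sum(1),rcond=None)[0]
                print(n,nm,zz.round(3),len(w),c[:2].round(4),np.sqrt(c[2]+c[:2]@c[:2]).round(4))
    cv2.imwrite(f"pics/{n}1.png",cv2.resize(p[y0-20:y1+20,x0-20:x1+20,::-1],None,fx=2.5,fy=2.5))
E
```

```text
7.1833 [ 0.5002 -0.2675  0.2792] [-1.7993e+02  1.0000e-02  2.3900e+01] [ 0.89  1.23 -2.28] 0.369 25.0 twist to vertical [-0.0013  0.0002 -0.    ]
(.4995,-.269,.23) [-1.3  1.2 49.2]
scene cu 0.2 276 [ 0.5005 -0.2679] 0.0488
scene cu 0.21 259 [ 0.5002 -0.2678] 0.046
scene cu 0.22 251 [ 0.5006 -0.2681] 0.0428
scene cu 0.23 227 [ 0.5005 -0.2679] 0.0399
scene cu 0.24 220 [ 0.4998 -0.2678] 0.0377
scene cu 0.25 211 [ 0.5003 -0.2681] 0.0344
scene cu 0.26 197 [ 0.5007 -0.268 ] 0.0311
scene cu 0.27 176 [ 0.5012 -0.2679] 0.0263
scene bare 0.05 326 [ 0.2881 -0.1568] 0.2746
scene bare 0.06 369 [ 0.2922 -0.1408] 0.2763
scene bare 0.07 321 [ 0.2908 -0.1427] 0.2737
scene bare 0.08 304 [ 0.2875 -0.1484] 0.2725
scene bare 0.09 306 [ 0.2896 -0.1403] 0.2715
scene bare 0.1 272 [ 0.288  -0.1419] 0.2699
top cu 0.2 43 [ 0.5009 -0.2654] 0.0487
top cu 0.21 54 [ 0.5012 -0.2669] 0.0467
top cu 0.22 45 [ 0.5011 -0.2669] 0.0438
top cu 0.23 27 [ 0.5008 -0.266 ] 0.041
top cu 0.25 27 [ 0.5012 -0.2681] 0.0354
top cu 0.26 57 [ 0.4954 -0.2562] 0.0206
```

View pics/scene1.png

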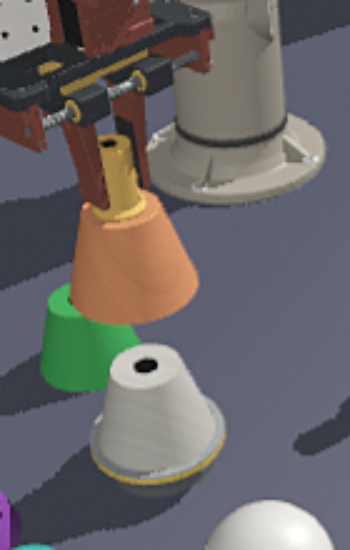

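The view shows the copper shade held upright above the bare one. Both cameras agree it needs to shift by about (-1.4, -1.7) mm. I'll lower it part way with that shift.

```bash
python3 go.py "(.4988,-.2692,.170)"
```

```text
7.2833 [ 0.5005 -0.2672  0.2796] [-1.7996e+02 -1.0000e-02  2.3960e+01] [ 0.11 -0.2  -1.95] 0.359 25.0 twist to vertical [-0.0006 -0.0002  0.    ]
(.4988,-.2692,.170) [ -2.4   1.2 109.6]
```

carry_out([
  {"delta_pos": [-1, 0.5, 10], "twist": [0, 0, 0], "grip": 20},
  {"delta_pos": [-2, 1, 30], "twist": [0, 0, 0], "grip": 20},
  {"delta_pos": [-2, 1, 50], "twist": [0, 0, 0], "grip": 20},
  {"delta_pos": [-2, 1, 70], "twist": [0, 0, 0], "grip": 20},
  {"delta_pos": [-2, 1, 88], "twist": [0, 0, 0], "grip": 20},
  {"delta_pos": [-2, 1, 102], "twist": [0, 0, 0], "grip": 20},
  {"delta_pos": [-2, 1, 109], "twist": [0, 0, 0], "grip": 20},
  {"delta_pos": [-2, 1, 109], "twist": [0, 0, 0], "grip": 20},
  {"delta_pos": [-2, 1, 109], "twist": [0, 0, 0], "grip": 20},
  {"delta_pos": [-2, 1, 109], "twist": [0, 0, 0], "grip": 20},
])

```text
clock: 8.12
position: [0.4995, -0.2706, 0.1716]
tool_rot: [179.9, -0.1, 23.8]
ft_force: [-1.3, 0.1, -2.0]
opening: 0.359
grasp_force: 25.0
```

```bash
cat > fit.py <<'E'
from h import *
# copper cone, bare skirt, and height profile about the axis
for n,r in {"scene":(190,150,290,310),"top":(340,190,460,300)}.items():
    p,d=eyes.read_camera(n); np.savez(f"{n}L.npz",p=p,d=d); P=cloud(n,d); x0,y0,x1,y1=r; q=P[y0:y1,x0:x1]; h=cv2.cvtColor(p,cv2.COLOR_RGB2HSV)[y0:y1,x0:x1]
    cop=(h[...,0]<16)&(h[...,1]>110)&(h[...,2]>60); near=np.hypot(q[...,0]-.499,q[...,1]+.269)<.06
    for nm,m,zs in(("cu",cop&near,np.arange(.055,.18,.015)),("bare",(h[...,1]<40)&near,np.arange(.05,.11,.01))):
        out=[]
        for zz in zs:
            w=q[m&(np.abs(q[...,2]-zz)<.006)][:,:2]
            if len(w)>20:
                A=np.c_[2*w,np.ones(len(w))]; c=np.linalg.lstsq(A,(w**2).sum(1),rcond=None)[0]
                rr=np.sqrt(c[2]+c[:2]@c[:2]); out.append([zz,*c[:2],rr])
        if out: print(n,nm,"zmin",np.nanpercentile(q[m][:,2],2).round(4)); print(np.array(out).round(4))
E
python3 fit.py; python3 go.py "(.4988,-.2692,.170)"
```

```text
scene cu zmin 0.0876
[[ 0.085   0.4993 -0.2712  0.0498]
 [ 0.1     0.5004 -0.2713  0.0461]
 [ 0.115   0.4997 -0.2712  0.0421]
 [ 0.13    0.5005 -0.2712  0.0374]
 [ 0.145   0.4999 -0.2713  0.0335]
 [ 0.16    0.5023 -0.2715  0.0262]
 [ 0.175   0.4987 -0.2718  0.024 ]]
scene bare zmin 0.0004
[[ 0.05    0.4995 -0.2698  0.0467]
 [ 0.06    0.4989 -0.2698  0.044 ]
 [ 0.07    0.4986 -0.2696  0.042 ]]
top cu zmin 0.0905
[[ 0.1     0.5006 -0.2705  0.0473]
 [ 0.115   0.5001 -0.2707  0.0433]
 [ 0.145   0.4954 -0.2594  0.0232]]
8.2167 [ 0.4995 -0.2708  0.1717] [ 1.7991e+02 -8.0000e-02  2.3830e+01] [ 0.42 -0.45 -1.67] 0.361 25.0 twist to vertical [ 0.0015 -0.0014 -0.    ]
(.4988,-.2692,.170) [-0.  -1.8  1.7]
```

carry_out([
  {"delta_pos": [0, -1, 4], "twist": [0, 0, 0], "grip": 20},
  {"delta_pos": [0, -2, 10], "twist": [0, 0, 0], "grip": 20},
  {"delta_pos": [0, -2, 16], "twist": [0, 0, 0], "grip": 20},
  {"delta_pos": [0, -2, 22], "twist": [0, 0, 0], "grip": 20},
  {"delta_pos": [0, -2, 25], "twist": [0, 0, 0], "grip": 20},
  {"delta_pos": [0, -2, 27], "twist": [0, 0, 0], "grip": 20},
  {"delta_pos": [0, -2, 27], "twist": [0, 0, 0], "grip": 20},
  {"delta_pos": [0, -2, 27], "twist": [0, 0, 0], "grip": 20},
  {"delta_pos": [0, -2, 27], "twist": [0, 0, 0], "grip": 20},
])

```text
clock: 8.97
position: [0.4982, -0.2689, 0.1439]
tool_rot: [180.0, -0.0, 23.8]
ft_force: [0.6, -0.0, -1.8]
opening: 0.362
grasp_force: 25.0
```

```bash
python3 fit.py; python3 go.py "(.4986,-.269,.135)"
```

```text
scene cu zmin 0.0601
[[ 0.055   0.4975 -0.2694  0.05  ]
 [ 0.07    0.4982 -0.2693  0.0474]
 [ 0.085   0.4981 -0.2693  0.0431]
 [ 0.1     0.4984 -0.2696  0.0386]
 [ 0.115   0.4986 -0.2697  0.0339]
 [ 0.13    0.5007 -0.2697  0.0267]
 [ 0.145   0.4983 -0.2699  0.0241]
 [ 0.16    0.498  -0.2703  0.0239]
 [ 0.175   0.4985 -0.2706  0.0241]]
scene bare zmin 0.0006
[[ 0.05    0.4986 -0.2695  0.0481]]
top cu zmin 0.0632
[[ 0.07    0.4991 -0.2674  0.0472]
 [ 0.085   0.4988 -0.268   0.0436]
 [ 0.115   0.4919 -0.255   0.0211]
 [ 0.13    0.4958 -0.2616  0.0241]]
9.0667 [ 0.4982 -0.2689  0.144 ] [ 1.7997e+02 -2.0000e-02  2.3820e+01] [ 0.64 -0.99 -2.06] 0.361 25.0 twist to vertical [ 0.0005 -0.0004 -0.    ]
(.4986,-.269,.135) [0.3 0.3 9. ]
```

carry_out([
  {"delta_pos": [0.5, 0.7, 1], "twist": [0, 0, 0], "grip": 20},
  {"delta_pos": [0.5, 0.7, 2], "twist": [0, 0, 0], "grip": 20},
  {"delta_pos": [0.5, 0.7, 3], "twist": [0, 0, 0], "grip": 20},
  {"delta_pos": [0.5, 0.7, 4], "twist": [0, 0, 0], "grip": 20},
  {"delta_pos": [0.5, 0.7, 5], "twist": [0, 0, 0], "grip": 20},
  {"delta_pos": [0.5, 0.7, 6], "twist": [0, 0, 0], "grip": 20},
  {"delta_pos": [0.5, 0.7, 7], "twist": [0, 0, 0], "grip": 20},
  {"delta_pos": [0.5, 0.7, 7], "twist": [0, 0, 0], "grip": 20},
  {"delta_pos": [0.5, 0.7, 7], "twist": [0, 0, 0], "grip": 20},
  {"delta_pos": [0.5, 0.7, 7], "twist": [0, 0, 0], "grip": 20},
])

```text
clock: 9.9
position: [0.4987, -0.2692, 0.1367]
tool_rot: [180.0, 0.0, 23.8]
ft_force: [0.4, -0.5, -2.3]
opening: 0.358
grasp_force: 25.0
```

carry_out([
  {"delta_pos": [0, 0, 0.5], "twist": [0, 0, 0], "grip": 20},
  {"delta_pos": [0, 0, 1], "twist": [0, 0, 0], "grip": 20},
  {"delta_pos": [0, 0, 1.5], "twist": [0, 0, 0], "grip": 20},
  {"delta_pos": [0, 0, 2], "twist": [0, 0, 0], "grip": 20},
  {"delta_pos": [0, 0, 2.5], "twist": [0, 0, 0], "grip": 20},
  {"delta_pos": [0, 0, 2.5], "twist": [0, 0, 0], "grip": 20},
  {"delta_pos": [0, 0, 2.5], "twist": [0, 0, 0], "grip": 20},
])

```text
clock: 10.48
position: [0.499, -0.2693, 0.1344]
tool_rot: [180.0, -0.0, 23.8]
ft_force: [-0.3, 0.5, 0.1]
opening: 0.363
grasp_force: 25.0
```

Contact is starting: the z force has risen from -2 to 0 N. Next is a light push.

carry_out([
  {"delta_pos": [0, 0, 0.5], "twist": [0, 0, 0], "grip": 20},
  {"delta_pos": [0, 0, 1], "twist": [0, 0, 0], "grip": 20},
  {"delta_pos": [0, 0, 1.5], "twist": [0, 0, 0], "grip": 20},
  {"delta_pos": [0, 0, 2], "twist": [0, 0, 0], "grip": 20},
  {"delta_pos": [0, 0, 2.5], "twist": [0, 0, 0], "grip": 20},
  {"delta_pos": [0, 0, 2.5], "twist": [0, 0, 0], "grip": 20},
  {"delta_pos": [0, 0, 2.5], "twist": [0, 0, 0], "grip": 20},
])

```text
clock: 11.07
position: [0.499, -0.2693, 0.1319]
tool_rot: [180.0, -0.0, 23.8]
ft_force: [0.5, 0.3, 3.5]
opening: 0.36
grasp_force: 25.0
```

```bash
python3 go.py; python3 fit.py
python3 - <<'E'
from h import *
z=np.load("sceneL.npz"); cv2.imwrite("pics/seat.png",cv2.resize(z["p"][140:320,170:310,::-1],None,fx=3,fy=3))
E
```

```text
11.0667 [ 0.499  -0.2693  0.1319] [ 1.7997e+02 -2.0000e-02  2.3830e+01] [0.46 0.31 3.47] 0.36 25.0 twist to vertical [ 0.0004 -0.0004 -0.    ]
scene cu zmin 0.0485
[[ 0.055   0.4987 -0.2699  0.0485]
 [ 0.07    0.4996 -0.27    0.0437]
 [ 0.085   0.4998 -0.2699  0.0391]
 [ 0.1     0.499  -0.2697  0.0351]
 [ 0.115   0.5019 -0.2707  0.0274]
 [ 0.145   0.4991 -0.2706  0.0239]
 [ 0.16    0.4985 -0.2709  0.0243]
 [ 0.175   0.4986 -0.2713  0.0255]]
top cu zmin 0.0502
[[ 0.055   0.5    -0.2675  0.0478]
 [ 0.07    0.4998 -0.2683  0.0444]
 [ 0.1     0.4945 -0.2581  0.0244]
 [ 0.115   0.4921 -0.2517  0.0146]]
```

View pics/seat.png

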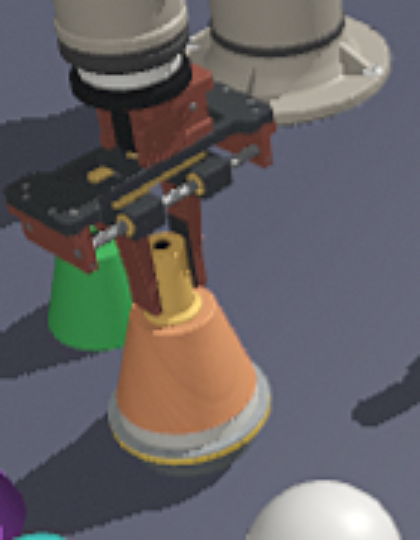

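The copper shade sits concentric over the steel one, with a rim of felt showing evenly all round. The push is about 5.5 N, roughly 3 mm of yield. I'll add a little more, ease off and let go.

carry_out([
  {"delta_pos": [0, 0, 0.5], "twist": [0, 0, 0], "grip": 20},
  {"delta_pos": [0, 0, 1], "twist": [0, 0, 0], "grip": 20},
  {"delta_pos": [0, 0, 1], "twist": [0, 0, 0], "grip": 20},
  {"delta_pos": [0, 0, 1], "twist": [0, 0, 0], "grip": 20},
  {"delta_pos": [0, 0, 1], "twist": [0, 0, 0], "grip": 20},
])

```text
clock: 11.58
position: [0.499, -0.2693, 0.1309]
tool_rot: [180.0, -0.0, 23.8]
ft_force: [0.5, 0.1, 5.2]
opening: 0.359
grasp_force: 25.0
```

carry_out([
  {"delta_pos": [0, 0, -0.5], "twist": [0, 0, 0], "grip": 20},
  {"delta_pos": [0, 0, -1], "twist": [0, 0, 0], "grip": 20},
  {"delta_pos": [0, 0, -1.5], "twist": [0, 0, 0], "grip": 20},
  {"delta_pos": [0, 0, -2], "twist": [0, 0, 0], "grip": 20},
  {"delta_pos": [0, 0, -2], "twist": [0, 0, 0], "grip": 20},
  {"delta_pos": [0, 0, -2], "twist": [0, 0, 0], "grip": 20},
])

```text
clock: 12.08
position: [0.4989, -0.2693, 0.1326]
tool_rot: [180.0, -0.0, 23.8]
ft_force: [0.9, -1.4, 2.4]
opening: 0.364
grasp_force: 25.0
```

carry_out([
  {"delta_pos": [0, 0, 0], "twist": [0, 0, 0], "grip": 33},
  {"delta_pos": [0, 0, 0], "twist": [0, 0, 0], "grip": 36},
  {"delta_pos": [0, 0, 0], "twist": [0, 0, 0], "grip": 42},
  {"delta_pos": [0, 0, 0], "twist": [0, 0, 0], "grip": 55},
  {"delta_pos": [0, 0, 0], "twist": [0, 0, 0], "grip": 70},
  {"delta_pos": [0, 0, 0], "twist": [0, 0, 0], "grip": 85},
  {"delta_pos": [0, 0, 0], "twist": [0, 0, 0], "grip": 85},
  {"delta_pos": [0, 0, 0], "twist": [0, 0, 0], "grip": 85},
  {"delta_pos": [0, 0, 0], "twist": [0, 0, 0], "grip": 85},
  {"delta_pos": [0, 0, 0], "twist": [0, 0, 0], "grip": 85},
], grip_force=10)

```text
clock: 12.92
position: [0.4988, -0.2692, 0.1327]
tool_rot: [180.0, -0.0, 23.8]
ft_force: [-0.6, -0.7, -0.2]
opening: 0.953
grasp_force: 0.0
```

carry_out([
  {"delta_pos": [0, 0, -8], "twist": [0, 0, 0], "grip": 85},
  {"delta_pos": [0, 0, -20], "twist": [0, 0, 0], "grip": 85},
  {"delta_pos": [0, 0, -40], "twist": [0, 0, 0], "grip": 85},
  {"delta_pos": [0, 0, -65], "twist": [0, 0, 0], "grip": 85},
  {"delta_pos": [0, 0, -90], "twist": [0, 0, 0], "grip": 85},
  {"delta_pos": [0, 0, -115], "twist": [0, 0, 0], "grip": 85},
  {"delta_pos": [0, 0, -130], "twist": [0, 0, 0], "grip": 85},
  {"delta_pos": [0, 0, -140], "twist": [0, 0, 0], "grip": 85},
  {"delta_pos": [0, 0, -140], "twist": [0, 0, 0], "grip": 85},
  {"delta_pos": [0, 0, -140], "twist": [0, 0, 0], "grip": 85},
  {"delta_pos": [0, 0, -140], "twist": [0, 0, 0], "grip": 85},
])

```text
clock: 13.83
position: [0.4981, -0.2689, 0.2717]
tool_rot: [-179.9, 0.1, 23.8]
ft_force: [0.5, 0.9, 0.4]
opening: 0.968
grasp_force: 0.0
```

```bash
python3 go.py; python3 fit.py
python3 - <<'E'
from h import *
z=np.load("sceneL.npz"); cv2.imwrite("pics/end.png",z["p"][...,::-1])
E
```

```text
13.8333 [ 0.4981 -0.2689  0.2717] [-1.7993e+02  7.0000e-02  2.3830e+01] [0.54 0.94 0.42] 0.968 0.0 twist to vertical [-0.0012  0.0012 -0.    ]
scene cu zmin 0.05
[[ 0.055   0.4991 -0.2699  0.0487]
 [ 0.07    0.499  -0.2699  0.0446]
 [ 0.085   0.4996 -0.2698  0.0399]
 [ 0.1     0.4994 -0.2698  0.0358]
 [ 0.115   0.501  -0.2702  0.03  ]
 [ 0.13    0.5009 -0.2694  0.0252]]
top cu zmin 0.0518
[[ 0.055   0.5    -0.2661  0.0477]
 [ 0.07    0.518  -0.2605  0.0262]]
```

View pics/end.png

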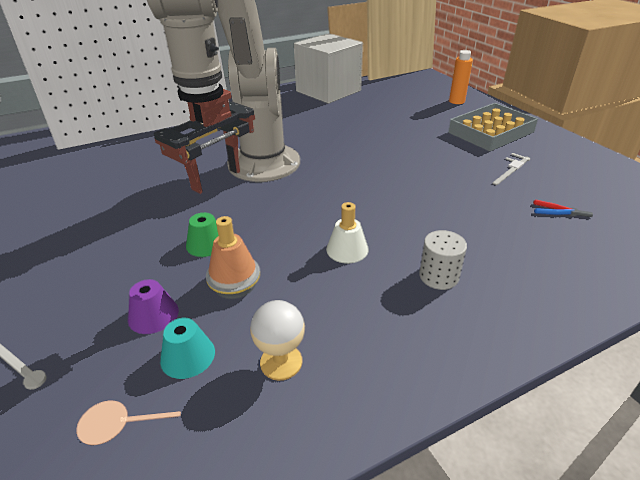

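The final view shows the copper shade nested upright at (232,260), its mouth edge about 47 mm above the bench (about 12 mm above the plate), as expected. The white shade (348,235) and drum (442,260) have not moved, and the gripper is clear.

```bash
python3 -c "
from bench import ctrl
print(ctrl.sign_off())"
```

```text
the job is handed in; nothing more can be done
None
```

The copper shade is nested upright and snug over the bare steel shade after a light push of about 7 N (stand yielding roughly 4 mm); the gripper is clear, the white shade and drum were left alone, and the job was handed in at about 14 s.

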